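# Release the ratchet clamp on the tall glued pad

## Task

Two padding clamps are screwed to the table. The glue on the tall pad is dry: on the clamp that holds the tall pad, swing the pawl lever up until it stands about upright, then draw the toothed bar back by its knob as far as it goes, so that the jaw stands clear and the pad is free. Leave the pad sitting where it is, and leave the other clamp, with the low pad, locked as it is.

Things in the scene. Friction and masses are not known exactly. Their poses are not given: they have to be found in the camera images.
- tall_lever_tip (a point): Centre of the grip on the pawl lever of the tall pad's clamp: black round bar across the clamp, 14 mm thick, 30 mm long, 78 mm above the table when down; pinch it from above by its flat ends. Axes with the pawl down: z up, +y the way the bar is drawn out, x along the grip and hinge. Hinge line: 67 mm towards +y, 22 mm lower. The tip swings up and over to +y. The jaw starts 22 mm to -y.
- tall_pawl (a joint): Angle of that steel pawl lever, rad: 0 down in the teeth, 1.2 at its stop, upright (the grip is then 127 mm above the table and 68 mm from the knob axis). A stiff hinge, about 1 N at the grip, no spring: it stays where it is left, and the grip turns between the fingers. While it is down the bar is locked.
- tall_knob (a point): Point on the axis of the upright black knob at the outer end of the tall pad's clamp bar, 52 mm above the table, a good height to grip. The knob is a cylinder 22 mm in diameter, 14 to 75 mm above the table, free all round but for the 14 mm wide, 33 mm high toothed bar that leaves it to -y. Axes: z up, +y the way the bar is drawn out. The lowered lever grip is 135 mm away to -y.
- tall_bar (a joint): How far that toothed steel bar (aluminium jaw at its inner end, knob at its outer end) has been drawn out, m: 0 to 0.002 at the start, jaw at the pad; 0.045 at the stop. It slides level and straight along +y with about 3 N of drag and stays where it is left.
- tall_pad_centre (a point): Centre of the tall pad, a loose block of glued cards 100 x 60 mm and 60 mm high, on the 10 mm base plate of its clamp between fixed fence and jaw. The low pad in the other clamp, of the same make, is only 18 mm high; a third pad, 45 mm high, lies on the table in no clamp.
- low_pawl (a joint): Angle of the pawl lever of the other clamp, which holds the low pad, rad: 0 down. Leave it alone.
- low_bar (a joint): How far the other clamp's toothed bar is drawn out, m. Leave it alone.
Not all that is in view belongs to the job. What is shaped like the part that bears tall_pad_centre but turquoise or yellow is not meant.

How it is judged:
By the outcome, as a careful person would: the job done as asked, in the order asked, and still so for the second after the job is handed in, with the robot touching nothing.
It also fails if it takes over 45 s, if anything falls off the work surface, if the arm or the gripper's body presses on something with over 40 N, if the wrist force passes 120 N, or if a joint passes its speed limit or range.

## Robot

A 6-joint arm with a two-finger parallel gripper is mounted at the origin on the work surface. World frame = base frame: x ahead of the robot, y to its left, z up, the work surface at z = 0. Lengths are in mm, angles in rad, forces in N, time in s.
With the tool pointing down it reaches from about 275 to 750 mm from the base axis. Payload 10.2 kg.
Tool frame: the origin (TCP) lies midway between the tips of the shut fingers; the grasp point (between the pads) lies 19 mm behind it; y points along the fingers, z is the direction in which the jaws open and shut, and the axes are right-handed (so a half turn about y gives the same grasp; the last joint's range is limited). The gripper opens to 85 mm and grips with 20 to 120 N. Pads are 22 mm wide; open, the fingers measure 114 mm over their backs; the gripper's body (76 mm by 85 mm) begins 54 mm behind the grasp point. The pads swing forward as they close: fully open they stand 13 mm farther back than shut.
Start: joints at [0.998, 0.313, 1.498, -0, 1.331, -0.223], TCP at [179.936, 493.208, 231.294] pointing down, gripper open.
Joint ranges: [-2.94, 2.94], [-0.97, 2.17], [0.19, 2.56], [-1.23, 4.37], [0.02, 3.11], [-2.88, 2.88]. Speed limits (rad/s): [2.39, 2.39, 3.01, 3.14, 3.14, 3.14].

## Interface

Orientations are given as a unit quaternion [w, x, y, z].
In Python, from rig import ctrl gives the robot as it stands.
- The arm moves only by the shell command python3 -m inch 'ROWS' [OPENING] [FORCE]. ROWS is JSON, one flat list of numbers, 6 for each row, row after row: the shift along the tool's x, y, z in cm, then the turn, a rotation vector about the tool's x, y, z in rad. A call has 1 to 8 rows; each row is the pose to reach, as a shift and turn from the pose commanded when the call began, along the tool's axes at that moment; what a row does not reach only later rows make up. A row lasts 1/12 s, in which the tool goes at most 41.7 mm and 7.16 degrees, less where a joint would pass 70% of its speed; a pose out of reach is approached as far as the arm can. A call with a gripper value outside its range is refused whole. OPENING is the gripper command: -1 is fully open, 1 is shut, values between are in proportion, set as the call begins (- or left out, the last holds). The fingers move at their own pace and stop on an object; FORCE is the grip in N (left out, the last holds). Time passes only in rows, so rows that repeat a pose let the fingers close. It gives the time, the measured TCP pose, the force and the opening at its end, in the units of the state.
- ctrl.sense(): the state, without advancing time (a new reading comes with each control period).
- ctrl.capture(name): name is "scene" or "top" or "wrist"; returns the picture (420x560x3 uint8, red, green, blue); there is no depth.
- ctrl.get_calibration(name): a dict with "fx", "fy", "cx", "cy" (pixels), "k1" (the pictures are not rectified: a ray, as slopes to the right and down, at radius r is drawn at 1 + k1 r^2 times it, then the intrinsics apply), "world_to_cam" (4x4, takes a point from world to camera coordinates). Camera axes: x right, y down, z forward; pixel columns grow to the right and rows downward; lengths in mm; the calibration is good to about 2 mm. A picture is of the moment at which its call begins: read the wrist's pose just before it. get_calibration takes no time and is no camera call; for the wrist camera it gives the pose at the moment of the call.
- ctrl.finish_job(): hands the job in, once; it reports no verdict.
Trained networks look in the newest picture that a camera, given by its name, has taken for a name from the list of things; names that differ only in an ending like _2 or _b are one class to them, and where a whole thing is asked for, a point or a joint stands for the part that bears it (a point fixed in the world has none). Each returns a list of dicts, best first, with "score" (0 to 1); they miss things now and then, are a little off and sometimes report something else, mostly with a low value. They report only what shows in the picture. A call takes as long as a camera call. They do not tell look-alikes from the thing itself.
- ctrl.search_frame(thing, camera): "uv" ([column, row] in pixels, amid what is visible of it).
The state is a dict: "time_s": time; "joints": joint angles; "dq": joint speeds; "tau": joint torques, N m; "eef_pos": TCP position; "ee_rot": TCP orientation; "force": force on the tool from outside, world axes, zero at the start; "wrist_torque": the same for the moment, N m; "grip_width": opening from 0.0 (shut) to 1.0 (fully open).
Only numpy, scipy, OpenCV 4.12 (cv2) and the standard library are available. Lean on these libraries where they do the work, as an engineer would, in place of code of your own. Each camera call takes 0.05 s, during which the arm holds its last target.

## Working session

There is one attempt and no reset: what is moved stays moved. The work goes in short steps, Python scripts to look and compute and a shell command to move; the robot and the scene stay as the last step left them, time stands still between calls to the robot, and variables do not carry over. Pictures are saved under pics/ and viewed, and the job is handed in when it is done.

```bash
mkdir -p pics; ls
python3 - <<'E'
from rig import ctrl
import cv2
s=ctrl.sense();print(s)
for n in ["scene","top","wrist"]:
    c=ctrl.get_calibration(n);print(n,c)
    im=ctrl.capture(n);cv2.imwrite(f"pics/{n}0.png",im[:,:,::-1])
    if n!="wrist":
        for t in ["tall_lever_tip","tall_knob","tall_pad_centre","tall_pawl"]:
            print(n,t,[(d["uv"],round(d["score"],2)) for d in ctrl.search_frame(t,n)][:5])
E
```

```text
pics
{'time_s': 0.0, 'joints': array([ 9.97595225e-01,  3.13465292e-01,  1.49846739e+00, -8.80398725e-06,
        1.33096671e+00, -2.23409778e-01]), 'dq': array([-0.00059318,  0.00073809, -0.00132056, -0.00116093, -0.00045275,
        0.00134048]), 'tau': array([ 4.25848948e-04, -4.12267292e+01, -2.59739506e+01, -1.88817007e-04,
        4.20988115e-03,  5.07096820e-05]), 'eef_pos': array([179.79207766, 492.97734939, 230.71583532]), 'ee_rot': array([-0.69589263,  0.69674664, -0.12321604,  0.12286323]), 'force': array([0.43852184, 0.21572583, 0.07990109]), 'wrist_torque': array([-0.04910294, -0.01808383, -0.00354909]), 'grip_width': 1.0014602238486536}
scene {'fx': 386.76179920383885, 'fy': 386.76179920383885, 'cx': 282.1785589036724, 'cy': 208.95507884913644, 'k1': -0.011573387215360059, 'world_to_cam': array([[-8.79151585e-01,  4.76451571e-01,  9.29470068e-03,
         4.42516375e+02],
       [ 3.91484604e-01,  7.33216476e-01, -5.55997665e-01,
        -1.11789187e+02],
       [-2.71720989e-01, -4.85167497e-01, -8.31131882e-01,
         1.14040520e+03],
       [ 0.00000000e+00,  0.000
[... 798 characters left out ...]
165.9], 0.74)]
top tall_knob [([397.8, 164.6], 0.6)]
top tall_pad_centre [([413.4, 179.5], 0.94), ([386.4, 238.0], 0.75), ([448.0, 255.8], 0.7)]
top tall_pawl [([375.3, 162.3], 0.49), ([380.9, 165.4], 0.42)]
wrist {'fx': 335.1265299399795, 'fy': 335.1265299399795, 'cx': 275.410516289952, 'cy': 210.0242786574152, 'k1': -0.016899257982317232, 'world_to_cam': array([[ 3.43294735e-01,  9.39227655e-01, -3.69233531e-04,
        -5.25452696e+02],
       [ 8.89923998e-01, -3.25148132e-01,  3.19865551e-01,
        -4.12110835e+01],
       [ 3.00306516e-01, -1.10136749e-01, -9.47462871e-01,
         3.79393880e+02],
       [ 0.00000000e+00,  0.00000000e+00,  0.00000000e+00,
         1.00000000e+00]])}
```

View pics/scene0.png

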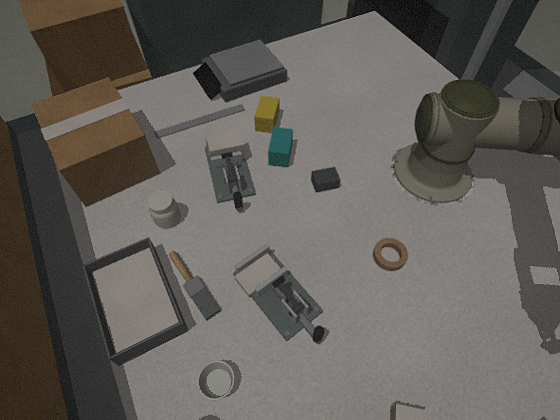

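View pics/top0.png

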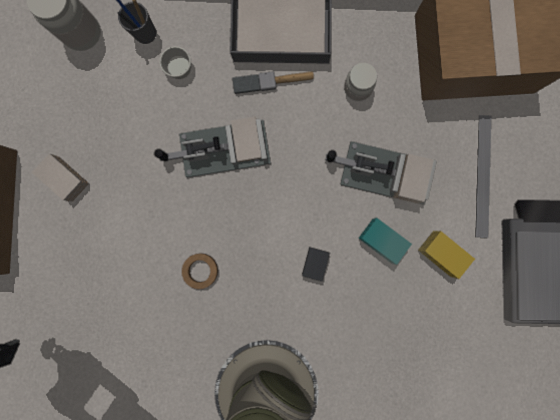

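View pics/wrist0.png

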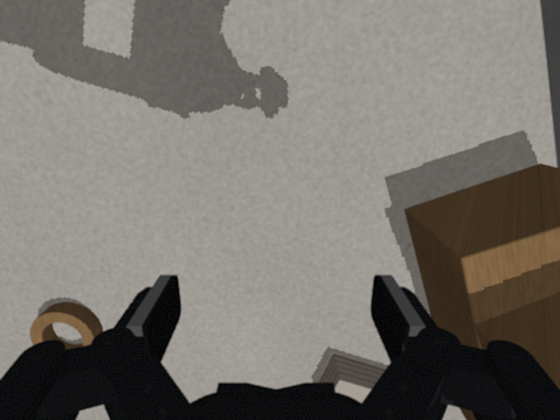

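Run:
```python
import cv2,numpy as np
s=cv2.imread("pics/scene0.png");t=cv2.imread("pics/top0.png")
f=lambda im,x,y,w,h:cv2.resize(im[y:y+h,x:x+w],(400,300),interpolation=cv2.INTER_CUBIC)
a=np.vstack([np.hstack([f(s,170,110,136,102),f(s,210,240,136,102)]),np.hstack([f(t,320,120,136,102),f(t,145,95,136,102)])])
cv2.imwrite("pics/crop0.png",a)
```

```text
(no output)
```

View pics/crop0.png

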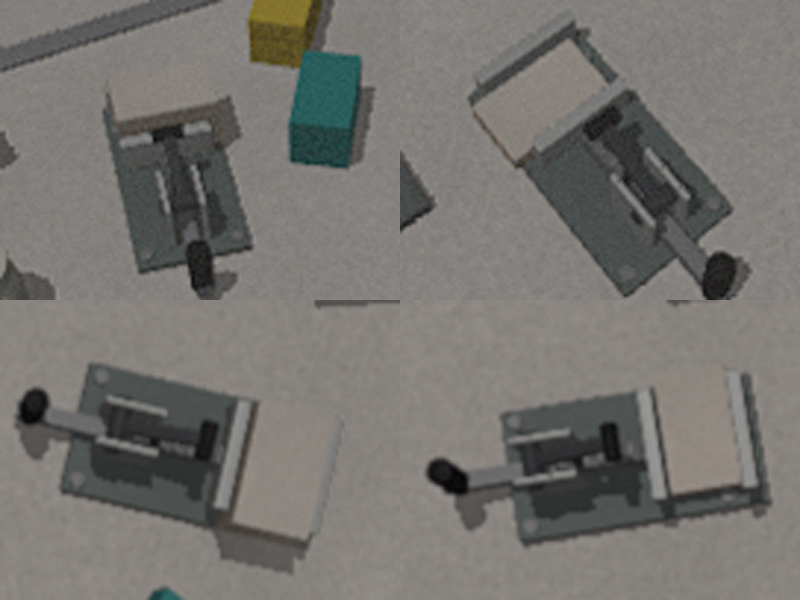

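```bash
cat > h.py <<'E'
import numpy as np,cv2
from rig import ctrl
def ray(n,uv,c=None):
    c=c or ctrl.get_calibration(n)
    K=np.array([[c["fx"],0,c["cx"]],[0,c["fy"],c["cy"]],[0,0,1]])
    p=cv2.undistortPoints(np.array([[uv]],float),K,np.array([c["k1"],0,0,0.]))[0,0]
    M=np.array(c["world_to_cam"]);R=M[:3,:3]
    o=-R.T@M[:3,3];d=R.T@np.array([*p,1]);return o,d/np.linalg.norm(d)
def atz(n,uv,z,c=None):
    o,d=ray(n,uv,c);return o+d*(z-o[2])/d[2]
def tri(rs):
    A=sum(np.eye(3)-np.outer(d,d) for o,d in rs);b=sum((np.eye(3)-np.outer(d,d))@o for o,d in rs)
    return np.linalg.solve(A,b)
def proj(n,P,c=None):
    c=c or ctrl.get_calibration(n);M=np.array(c["world_to_cam"])
    K=np.array([[c["fx"],0,c["cx"]],[0,c["fy"],c["cy"]],[0,0,1]])
    r,_=cv2.Rodrigues(M[:3,:3]);return cv2.projectPoints(np.array([P],float),r,M[:3,3],K,np.array([c["k1"],0,0,0.]))[0].ravel()
E
python3 - <<'E'
from h import *
np.set_printoptions(precision=1,suppress=True)
print("tri knob top",tri([ray("top",(331.2,155.5)),ray("scene",(237.7,194))]))
print("tri grip",tri([ray("top",(390.4,167.6)),ray("scene",(227,154.5))]))
k=atz("top",(331.2,155.5),75);g=atz("top",(390.4,167.6),82)
print(k,g,np.linalg.norm((k-g)[:2]))
print(atz("scene",(237.7,194),75),atz("scene",(227,154.5),82))
d=(k-g)[:2];print("yaw of +y",np.degrees(np.arctan2(d[1],d[0])))
s=ctrl.sense()
from scipy.spatial.transform import Rotation as R
q=s["ee_rot"];print(R.from_quat([*q[1:],q[0]]).as_matrix(),s["time_s"])
E
```

```text
tri knob top [ 557.5 -141.3   74.3]
tri grip [ 529.4 -275.1   79.1]
[ 557.1 -141.    75. ] [ 530.2 -275.3   82. ] 136.91602494614423
[ 557.9 -141.    75. ] [ 529.2 -271.6   82. ]
yaw of +y 78.66359349145405
[[ 0.9 -0.   0.3]
 [-0.3 -0.   0.9]
 [-0.  -1.  -0. ]] 0.55
```

```bash
cat >> h.py <<'E'
from scipy.spatial.transform import Rotation as Ro
def rows(target,yawz=None):
    "shift (cm, tool axes) and turn (rotvec) from measured pose to target TCP; yawz = wanted yaw (deg) of tool z, tool pointing down"
    s=ctrl.sense();q=s["ee_rot"];Rm=Ro.from_quat([*q[1:],q[0]]).as_matrix()
    sh=Rm.T@(np.array(target)-s["eef_pos"])/10
    rv=np.zeros(3)
    if yawz is not None:
        a=np.radians(yawz);z=np.array([np.cos(a),np.sin(a),0]);y=np.array([0,0,-1.]);x=np.cross(y,z)
        rv=Ro.from_matrix(Rm.T@np.c_[x,y,z]).as_rotvec()
    print("t",round(s["time_s"],2),"pos",s["eef_pos"].round(1),"F",s["force"].round(1),"grip",round(s["grip_width"],3),"q",s["joints"].round(2))
    print("shift cm",sh.round(2),"turn",rv.round(3))
E
python3 - <<'E'
from h import *
rows([530,-274,190],-11.3)
c=ctrl.get_calibration("wrist");print(ray("wrist",(275,210),c)[0]-ctrl.sense()["eef_pos"])
E
```

```text
t 0.55 pos [179.9 493.2 231.3] F [-0.9 -0.3  0.2] grip 1.0 q [ 1.    0.31  1.5   0.    1.33 -0.22]
shift cm [ 59.18   4.13 -60.08] turn [0.    1.418 0.   ]
[-76.79337667  28.70693006 141.18079369]
```

```bash
python3 -m inch '[2.8,0,-2.8,0,0.08,0, 5.6,0,-5.6,0,0.16,0, 8.4,0,-8.4,0,0.26,0, 11.2,0,-11.2,0,0.36,0, 14,0,-14,0,0.46,0, 16.8,0,-16.8,0,0.56,0, 19.6,0,-19.6,0,0.66,0, 22.4,0,-22.4,0,0.76,0]'
python3 - <<'E'
from h import *
rows([530,-274,190],-11.3)
E
```

```text
time_s: 1.22
eef_pos: [313.9, 204.3, 231.5]
ee_rot: [0.6, -0.6, 0.374, -0.374]
force: [1.6, -0.4, 0.2]
grip_width: 1.0
t 1.22 pos [313.9 204.3 231.5] F [ 1.6 -0.4  0.2] grip 1.0 q [ 0.26 -0.03  1.9   0.    1.27 -0.2 ]
shift cm [52.46  4.16 -1.69] turn [-0.001  0.654 -0.   ]
```

```bash
python3 -m inch '[4,0,-0.1,0,0.08,0, 8,0,-0.2,0,0.16,0, 12,0,-0.3,0,0.24,0, 16,0,-0.5,0,0.32,0, 20,0,-0.6,0,0.4,0, 24,0.5,-0.7,0,0.48,0, 28,1,-0.9,0,0.57,0, 32,1.5,-1,0,0.65,0]'
python3 - <<'E'
from h import *
rows([530,-274,190],-11.3)
E
```

```text
time_s: 1.88
eef_pos: [447.4, -87.2, 216.2]
ee_rot: [-0.449, 0.449, -0.546, 0.546]
force: [0.8, 0.3, 0.4]
grip_width: 0.999
t 1.88 pos [447.4 -87.2 216.2] F [0.8 0.3 0.4] grip 0.999 q [-0.45  0.17  1.72  0.    1.25 -0.26]
shift cm [16.73  2.63 11.71] turn [-0.001  0.003  0.   ]
```

```bash
python3 -m inch '[3,0.4,2.1,0,0,0, 6,0.8,4.2,0,0,0, 9,1.2,6.3,0,0,0, 12,1.7,8.4,0,0,0, 14.5,2.2,10.2,0,0,0, 16.7,2.6,11.7,0,0,0, 16.7,2.6,11.7,0,0,0, 16.7,2.6,11.7,0,0,0]'
python3 - <<'E'
from h import *
c=ctrl.get_calibration("wrist");import pickle;pickle.dump(c,open("c1.pkl","wb"))
im=ctrl.capture("wrist");cv2.imwrite("pics/w1.png",im[:,:,::-1])
rows([530,-274,190],-11.3)
for n in ["tall_lever_tip","tall_knob"]:print(n,ctrl.search_frame(n,"wrist"))
print(proj("wrist",[530,-275,78],c),proj("wrist",[557.3,-141,75],c))
E
```

```text
time_s: 2.55
eef_pos: [530.4, -271.8, 189.4]
ee_rot: [0.45, -0.45, 0.546, -0.545]
force: [0.2, -0.0, -1.3]
grip_width: 0.999
t 2.6 pos [ 530.4 -270.9  190. ] F [-0.2 -0.   0.5] grip 1.003 q [-0.67  0.5   1.33  0.    1.31 -0.48]
shift cm [ 0.31 -0.    0.02] turn [ 0.001  0.008 -0.001]
tall_lever_tip [{'uv': [276.8, 163.5], 'score': 0.73}]
tall_knob [{'uv': [280.4, 104.9], 'score': 0.56}]
[275.34892955 211.02931923] [277.35981792  18.75114187]
```

View pics/w1.png

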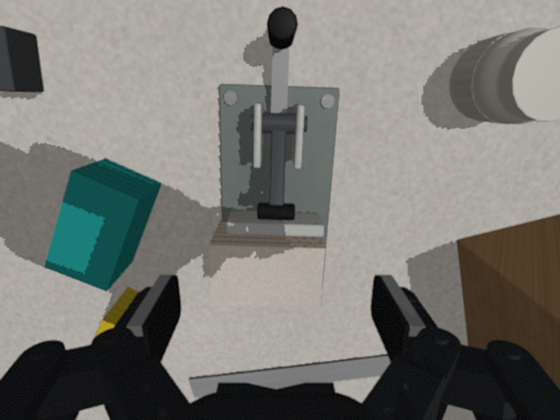

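Run:
```python
import cv2
im=cv2.imread("pics/w1.png")[0:260,180:380]
cv2.imwrite("pics/w1c.png",cv2.resize(im[:130],None,fx=4,fy=4,interpolation=cv2.INTER_CUBIC))
cv2.imwrite("pics/w1d.png",cv2.resize(im[130:],None,fx=4,fy=4,interpolation=cv2.INTER_CUBIC))
```

```text
(no output)
```

View pics/w1c.png

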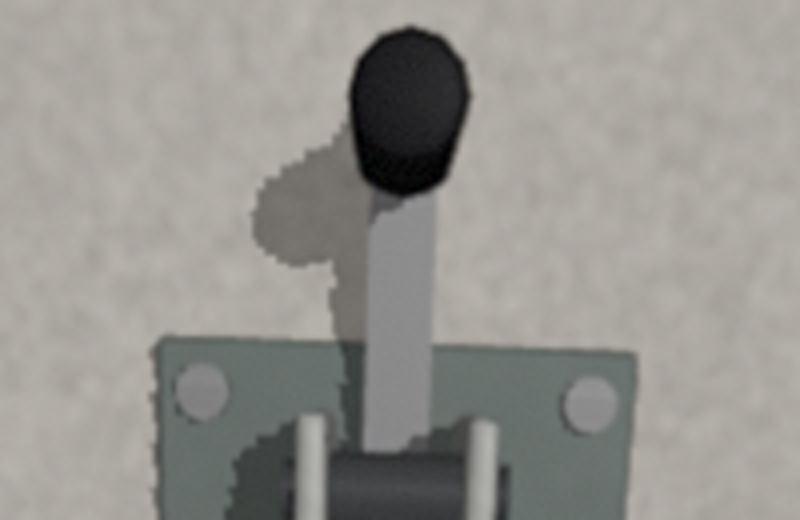

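View pics/w1d.png

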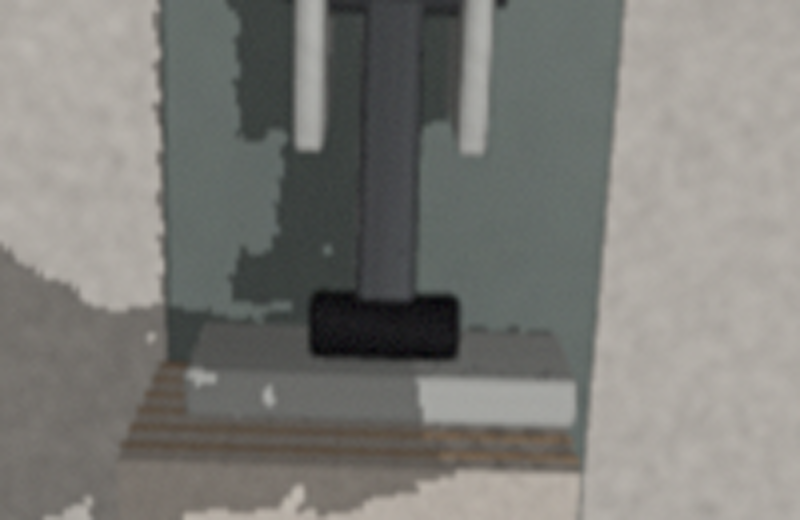

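Run:
```python
from h import *
import pickle
np.set_printoptions(precision=1,suppress=True)
c=pickle.load(open("c1.pkl","rb"))
k=tri([ray("wrist",(282.5,22.5),c),ray("top",(331.2,155.5)),ray("scene",(237.7,194))]);g=tri([ray("wrist",(276,211),c),ray("top",(390.4,167.6))])
print(k,g)
k=atz("wrist",(282.5,22.5),75,c);g=atz("wrist",(276,211),80,c);d=k-g
print(k,g,np.linalg.norm(d[:2]),np.degrees(np.arctan2(d[1],d[0])))
for a,b in [((220,85.5),(339,88.5))]:
    a=atz("wrist",a,10,c);b=atz("wrist",b,10,c);print("plate edge yaw",np.degrees(np.arctan2(*(b-a)[1::-1])))
```

```text
[ 558.5 -142.4   72.5] [ 530.7 -275.9   77. ]
[ 560.3 -143.9   75. ] [ 530.6 -274.4   80. ] 133.8311189801214 77.19403836024182
plate edge yaw -12.296985449426671
```

Run:
```python
from h import *
rows([530.7,-275.4,60],-12.4)
```

```text
t 2.7 pos [ 530.4 -270.2  190.7] F [0.7 0.1 0.6] grip 0.999 q [-0.67  0.5   1.33  0.    1.31 -0.48]
shift cm [ 0.51 13.07  0.12] turn [-0.     0.028 -0.   ]
```

```bash
python3 -m inch '[0.5,2.5,0.1,0,0.028,0, 0.5,5,0.1,0,0.028,0, 0.5,7.5,0.1,0,0.028,0, 0.5,9,0.1,0,0.028,0, 0.5,9.5,0.1,0,0.028,0, 0.5,9.5,0.1,0,0.028,0, 0.5,9.5,0.1,0,0.028,0]' -0.3 30
python3 - <<'E'
from h import *
import pickle
c=ctrl.get_calibration("wrist")
im=ctrl.capture("wrist");cv2.imwrite("pics/w2.png",im[:,:,::-1])
rows([530.7,-275.4,60],-12.4)
print(proj("wrist",[530.7,-275.4,78],c))
s=ctrl.capture("scene");cv2.imwrite("pics/s2.png",cv2.resize(s[90:240,140:340,::-1],(800,600)))
E
```

```text
time_s: 3.28
eef_pos: [531.0, -276.0, 96.6]
ee_rot: [-0.443, 0.443, -0.55, 0.552]
force: [-0.9, 0.5, 0.7]
grip_width: 0.65
t 3.33 pos [ 531.2 -276.2   96.9] F [-0.2 -0.7  0.5] grip 0.647 q [-0.68  0.6   1.43 -0.    1.11 -0.46]
shift cm [-0.08  3.69 -0.07] turn [-0.002 -0.     0.001]
[273.83145756 260.67332158]
```

View pics/w2.png

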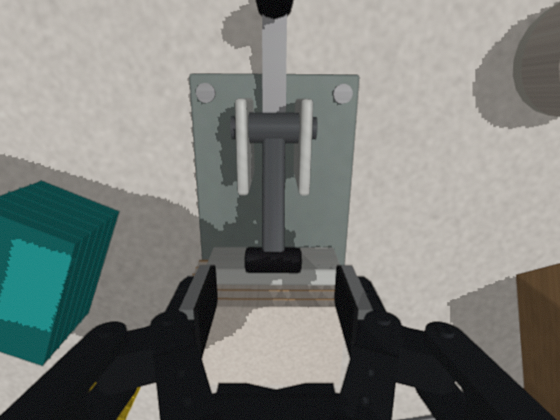

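View pics/s2.png

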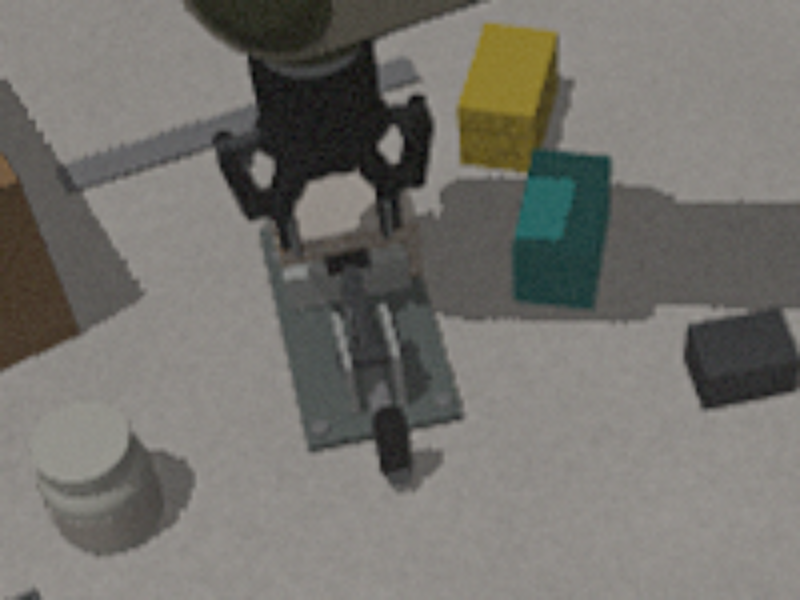

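```bash
python3 -m inch '[0,1.2,0,0,0,0, 0,2.4,0,0,0,0, 0,3.2,0,0,0,0, -0.05,3.7,0,0,0,0, -0.05,3.7,0,0,0,0, -0.05,3.7,0,0,0,0]'
python3 - <<'E'
from h import *
c=ctrl.get_calibration("wrist")
im=ctrl.capture("wrist");cv2.imwrite("pics/w3.png",im[:,:,::-1])
rows([530.7,-275.4,60],-12.4)
print(proj("wrist",[530.7,-275.4,78],c))
E
```

```text
time_s: 3.88
eef_pos: [530.6, -275.6, 58.0]
ee_rot: [0.443, -0.443, 0.551, -0.551]
force: [0.0, 0.3, -0.0]
grip_width: 0.649
t 3.93 pos [ 530.8 -275.8   58.4] F [ 0.8 -0.   0.6] grip 0.647 q [-0.67  0.65  1.46 -0.    1.03 -0.46]
shift cm [-0.03 -0.16 -0.02] turn [-0.    -0.001  0.   ]
[274.62923769 303.73988866]
```

View pics/w3.png

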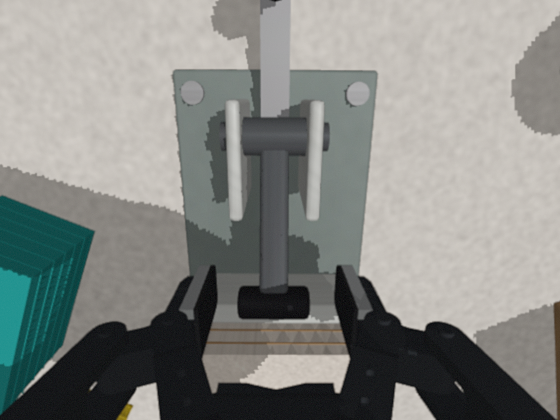

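```bash
python3 -m inch '[0,0,0,0,0,0, 0,0,0,0,0,0, 0,0,0,0,0,0, 0,0,0,0,0,0, 0,0,0,0,0,0, 0,0,0,0,0,0]' 1 30
python3 - <<'E'
from h import *
c=ctrl.get_calibration("wrist")
im=ctrl.capture("wrist");cv2.imwrite("pics/w4.png",im[:,:,::-1])
rows([530.7,-275.4,60],-12.4)
E
```

```text
time_s: 4.43
eef_pos: [530.1, -275.8, 58.8]
ee_rot: [0.443, -0.443, 0.552, -0.551]
force: [-5.1, -0.2, 4.6]
grip_width: 0.346
t 4.48 pos [ 530.1 -275.8   58.8] F [-5.6 -1.1  5.3] grip 0.346 q [-0.68  0.65  1.46 -0.    1.03 -0.46]
shift cm [-0.05 -0.12  0.05] turn [ 0.001 -0.001  0.   ]
```

View pics/w4.png

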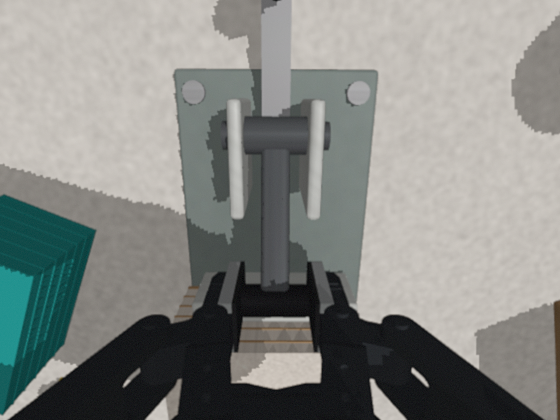

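```bash
python3 -m inch '[-0.22,-0.58,-0.05,0,0,0, -0.49,-1.13,-0.05,0,0,0, -0.8,-1.66,-0.05,0,0,0, -1.16,-2.16,-0.05,0,0,0, -1.56,-2.63,-0.05,0,0,0, -2,-3.06,-0.05,0,0,0, -2.48,-3.45,-0.05,0,0,0, -2.98,-3.79,-0.05,0,0,0]'
python3 - <<'E'
from h import *
c=ctrl.get_calibration("wrist")
im=ctrl.capture("wrist");cv2.imwrite("pics/w5.png",im[:,:,::-1])
rows([530.1+.215*63.2,-275.8+.977*63.2,58.8+48.4],-12.4)
E
```

```text
time_s: 5.15
eef_pos: [536.6, -246.0, 96.7]
ee_rot: [-0.443, 0.443, -0.551, 0.551]
force: [-4.2, -3.7, -2.9]
grip_width: 0.341
t 5.2 pos [ 536.9 -245.2   97.2] F [-4.6  0.3  0.2] grip 0.34 q [-0.63  0.58  1.46 -0.    1.1  -0.41]
shift cm [-3.19 -1.   -0.01] turn [-0.  0.  0.]
```

View pics/w5.png

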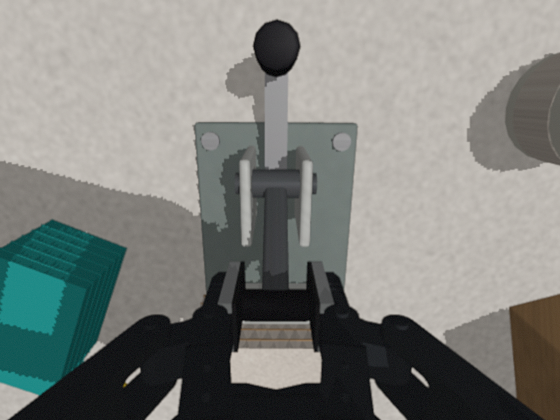

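```bash
python3 -m inch '[-0.54,-0.3,-0.05,0,0,0, -1.1,-0.56,-0.05,0,0,0, -1.68,-0.76,-0.05,0,0,0, -2.28,-0.91,-0.05,0,0,0, -2.89,-1.01,-0.05,0,0,0, -3.25,-1.04,-0.05,0,0,0, -3.3,-1.04,-0.05,0,0,0, -3.3,-1.04,-0.05,0,0,0]'
python3 - <<'E'
from h import *
c=ctrl.get_calibration("wrist")
im=ctrl.capture("wrist");cv2.imwrite("pics/w6.png",im[:,:,::-1])
rows([530.1+.215*63.2,-275.8+.977*63.2,58.8+48.4],-12.4)
s=ctrl.capture("scene");cv2.imwrite("pics/s6.png",cv2.resize(s[90:240,140:340,::-1],(800,600)))
E
```

```text
time_s: 5.87
eef_pos: [543.8, -213.8, 107.4]
ee_rot: [-0.443, 0.443, -0.551, 0.552]
force: [-2.2, -2.3, 6.3]
grip_width: 0.34
t 5.92 pos [ 543.8 -213.9  107.3] F [-1.9 -2.5  6.2] grip 0.345 q [-0.58  0.56  1.47  0.    1.11 -0.36]
shift cm [ 0.01  0.01 -0.01] turn [-0.002 -0.     0.   ]
```

View pics/w6.png

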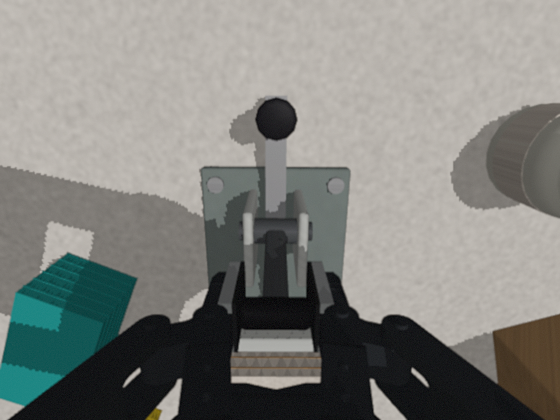

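View pics/s6.png

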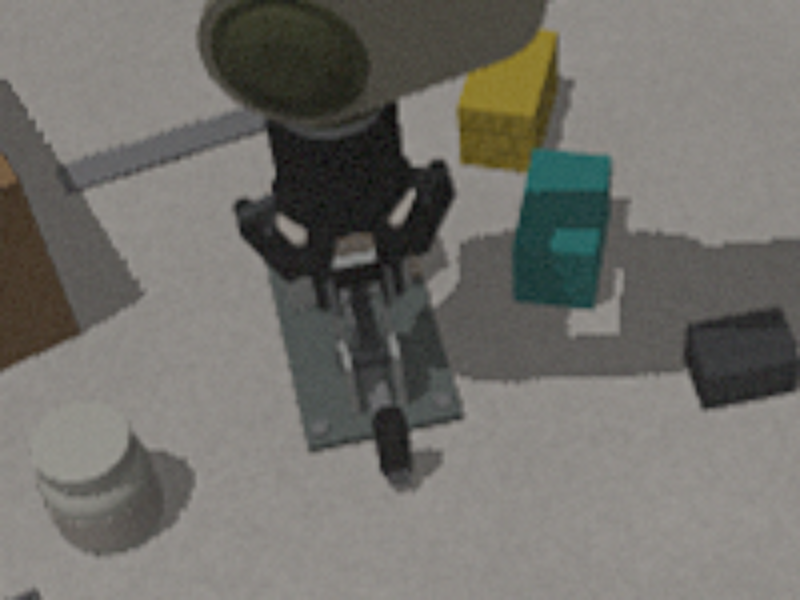

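```bash
python3 -m inch '[0,0,0,0,0,0, 0,0,0,0,0,0, 0,0,0,0,0,0, 0,0,0,0,0,0, 0,-1.5,0,0,0,0, 0,-3.5,0,0,0,0, 0,-5.5,0,0,0,0, 0,-5.5,0,0,0,0]' -0.3
python3 - <<'E'
from h import *
c=ctrl.get_calibration("wrist")
im=ctrl.capture("wrist");cv2.imwrite("pics/w7.png",im[:,:,::-1])
rows([559.7,-143.5,150],-12.4)
print(proj("wrist",[559.7,-143.5,75],c))
import pickle;pickle.dump(c,open("c7.pkl","wb"))
s=ctrl.capture("scene");cv2.imwrite("pics/s7.png",cv2.resize(s[90:240,140:340,::-1],(800,600)))
E
```

```text
time_s: 6.63
eef_pos: [544.6, -214.7, 165.3]
ee_rot: [-0.444, 0.442, -0.549, 0.553]
force: [1.0, 0.4, 0.4]
grip_width: 0.649
t 6.68 pos [ 544.  -214.4  163.2] F [ 0.2  0.4 -0.8] grip 0.651 q [-0.58  0.5   1.41  0.    1.23 -0.36]
shift cm [-7.26  1.32  0.01] turn [-0.003 -0.     0.001]
[273.1696515 112.7717331]
```

View pics/w7.png

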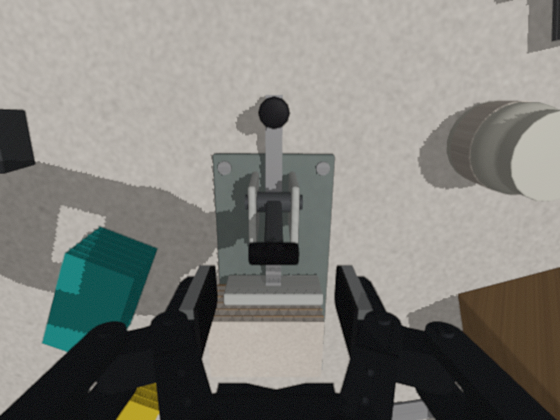

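View pics/s7.png

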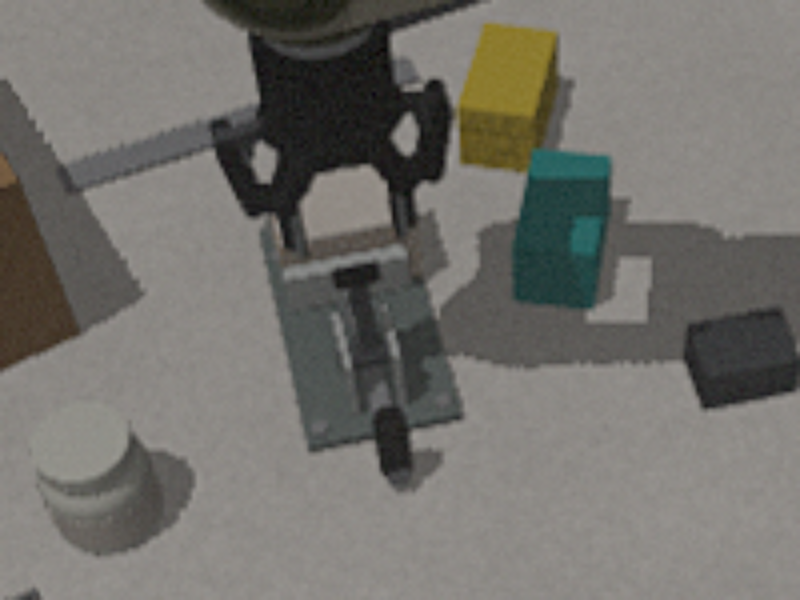

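```bash
python3 -m inch '[-2.5,0,0,0,0,0, -5,0,0,0,0,0, -7.4,0,0,0,0,0, -7.4,2.5,0,0,0,0, -7.4,5,0,0,0,0, -7.4,7,0,0,0,0, -7.4,7,0,0,0,0, -7.4,7,0,0,0,0]'
python3 - <<'E'
from h import *
c=ctrl.get_calibration("wrist")
im=ctrl.capture("wrist");cv2.imwrite("pics/w8.png",im[:,:,::-1])
rows([560,-142.5,33],-12.4)
print(proj("wrist",[560,-142.5,75],c))
E
```

```text
time_s: 7.4
eef_pos: [558.5, -141.5, 90.5]
ee_rot: [0.442, -0.443, 0.552, -0.55]
force: [-0.4, -0.6, 0.5]
grip_width: 0.652
t 7.45 pos [ 559.2 -141.9   91.8] F [ 0.2 -0.1  1. ] grip 0.648 q [-0.45  0.57  1.51  0.    1.07 -0.23]
shift cm [0.04 5.88 0.09] turn [ 0.    -0.001 -0.   ]
[277.99581122 265.48225066]
```

View pics/w8.png

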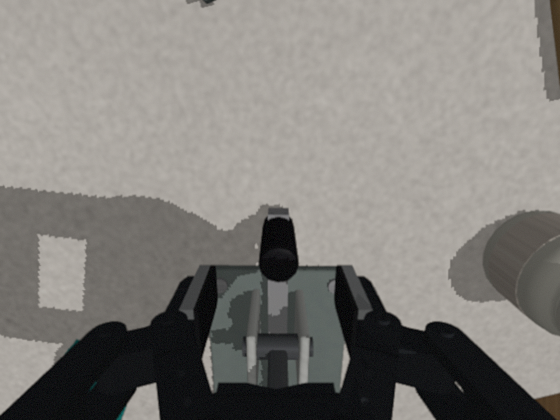

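```bash
python3 -m inch '[0,1.5,0.05,0,0,0, 0,3,0.05,0,0,0, 0,4.5,0.05,0,0,0, 0,5.8,0.05,0,0,0, 0,5.8,0.05,0,0,0, 0,5.8,0.05,0,0,0]'
python3 - <<'E'
from h import *
rows([560,-142.5,33],-12.4)
E
python3 -m inch '[0,0,0,0,0,0, 0,0,0,0,0,0, 0,0,0,0,0,0, 0,0,0,0,0,0, 0,0,0,0,0,0, 0,0,0,0,0,0]' 1 50
python3 - <<'E'
from h import *
c=ctrl.get_calibration("wrist")
im=ctrl.capture("wrist");cv2.imwrite("pics/w9.png",im[:,:,::-1])
rows([560,-142.5,33],-12.4)
E
```

```text
time_s: 7.95
eef_pos: [560.1, -142.2, 34.6]
ee_rot: [-0.443, 0.443, -0.551, 0.552]
force: [-0.1, -0.6, 0.4]
grip_width: 0.655
t 7.95 pos [ 560.1 -142.2   34.6] F [-0.1 -0.6  0.4] grip 0.655 q [-0.45  0.65  1.54  0.    0.95 -0.23]
shift cm [ 0.03  0.16 -0.  ] turn [-0.001 -0.001  0.   ]
time_s: 8.45
eef_pos: [560.0, -142.2, 34.8]
ee_rot: [-0.443, 0.443, -0.551, 0.552]
force: [-2.4, 0.3, 6.4]
grip_width: 0.246
t 8.5 pos [ 560.  -142.2   34.8] F [-2.3  1.   5.8] grip 0.241 q [-0.45  0.65  1.54 -0.    0.95 -0.23]
shift cm [0.03 0.18 0.01] turn [-0.001 -0.     0.   ]
```

View pics/w9.png

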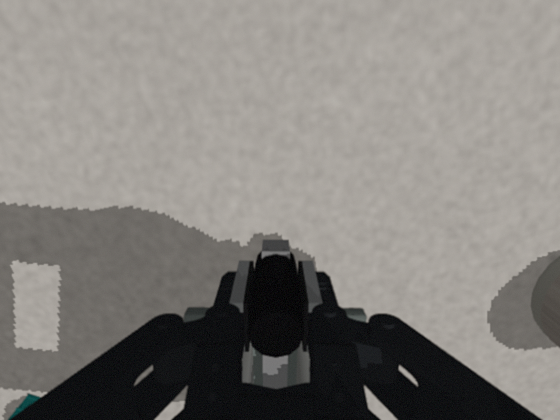

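```bash
python3 -m inch '[-0.5,0,0,0,0,0, -1.1,0,0,0,0,0, -1.7,0,0,0,0,0, -2.3,0,0,0,0,0, -2.9,0,0,0,0,0, -3.5,0,0,0,0,0, -4,0,0,0,0,0, -4,0,0,0,0,0]'
python3 - <<'E'
from h import *
rows([560+.215*45,-142.2+.977*45,34.8],-12.4)
E
```

```text
time_s: 9.17
eef_pos: [568.9, -102.4, 34.8]
ee_rot: [-0.443, 0.443, -0.551, 0.552]
force: [-0.1, 2.9, 5.5]
grip_width: 0.245
t 9.17 pos [ 568.9 -102.4   34.8] F [-0.1  2.9  5.5] grip 0.245 q [-0.38  0.65  1.54  0.    0.95 -0.16]
shift cm [-0.43  0.   -0.02] turn [-0.002  0.     0.   ]
```

```bash
python3 -m inch '[-0.15,0,0,0,0,0, -0.3,0,0,0,0,0, -0.4,0,0,0,0,0, -0.5,0,0,0,0,0, -0.55,0,0,0,0,0, -0.55,0,0,0,0,0]'
python3 - <<'E'
from h import *
rows([560+.215*45,-142.2+.977*45,34.8],-12.4)
s=ctrl.capture("scene");cv2.imwrite("pics/s10.png",cv2.resize(s[90:240,140:340,::-1],(800,600)))
E
```

```text
time_s: 9.67
eef_pos: [569.9, -98.4, 34.8]
ee_rot: [-0.443, 0.443, -0.55, 0.552]
force: [-2.1, -4.4, 5.3]
grip_width: 0.243
t 9.67 pos [569.9 -98.4  34.8] F [-2.1 -4.4  5.3] grip 0.243 q [-0.37  0.65  1.54 -0.    0.95 -0.16]
shift cm [-0.01  0.   -0.02] turn [-0.002 -0.     0.001]
```

View pics/s10.png

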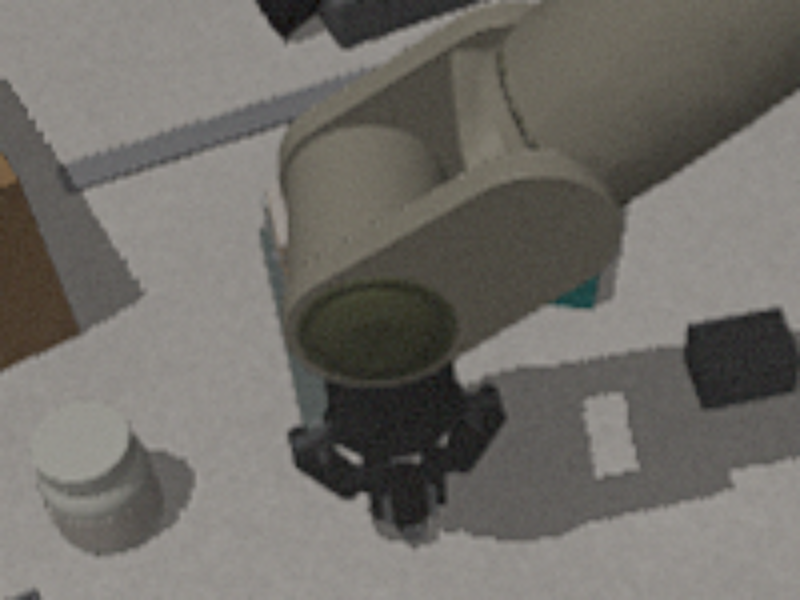

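```bash
python3 -m inch '[-0.15,0,0,0,0,0, -0.25,0,0,0,0,0, -0.3,0,0,0,0,0, -0.3,0,0,0,0,0]'
python3 - <<'E'
from h import *
rows([560+.215*45,-142.2+.977*45,34.8],-12.4)
E
```

```text
time_s: 10.05
eef_pos: [569.9, -98.3, 34.8]
ee_rot: [-0.442, 0.444, -0.55, 0.553]
force: [-8.7, -19.4, 4.5]
grip_width: 0.245
t 10.05 pos [569.9 -98.3  34.8] F [ -8.7 -19.4   4.5] grip 0.245 q [-0.37  0.65  1.54 -0.01  0.95 -0.15]
shift cm [ 0.   -0.   -0.03] turn [-0.001 -0.001  0.006]
```

The bar is hard against its stop: the force rose to 21 N with no motion. I'll relax the pull, release and rise.

```bash
python3 -m inch '[0.3,0,0,0,0,0, 0.3,0,0,0,0,0, 0.3,0,0,0,0,0]'; python3 -m inch '[0,0,0,0,0,0, 0,0,0,0,0,0, 0,0,0,0,0,0, 0,0,0,0,0,0, 0,-2,0,0,0,0, 0,-5,0,0,0,0, 0,-8,0,0,0,0, 0,-11,0,0,0,0]' -0.3;  python3 -m inch '[-4,-2,0,0,0,0, -8,-4,0,0,0,0, -12,-4,0,0,0,0, -16,-4,0,0,0,0, -20,-4,0,0,0,0, -20,-4,0,0,0,0, -20,-4,0,0,0,0]'
python3 - <<'E'
from h import *
np.set_printoptions(precision=1,suppress=True)
s=ctrl.capture("scene");t=ctrl.capture("top")
f=lambda im,x,y,w,h:cv2.resize(im[y:y+h,x:x+w,::-1],(400,300),interpolation=cv2.INTER_CUBIC)
cv2.imwrite("pics/s11.png",np.vstack([np.hstack([f(s,170,110,136,102),f(s,210,240,136,102)]),np.hstack([f(t,320,120,136,102),f(t,145,95,136,102)])]))
rows([560,-142.2,34.8],-12.4)
E
```

```text
time_s: 10.3
eef_pos: [569.9, -98.4, 34.8]
ee_rot: [-0.443, 0.443, -0.551, 0.552]
force: [-1.5, -3.9, 5.7]
grip_width: 0.245
time_s: 10.97
eef_pos: [569.2, -97.3, 144.8]
ee_rot: [0.443, -0.443, 0.551, -0.551]
force: [-0.5, -0.9, 0.1]
grip_width: 0.649
time_s: 11.55
eef_pos: [612.4, 100.0, 183.2]
ee_rot: [0.444, -0.444, 0.551, -0.55]
force: [0.1, -1.6, 1.0]
grip_width: 0.646
t 11.65 pos [612.4  97.3 183.4] F [-0.6 -0.7 -0.1] grip 0.647 q [-0.   0.6  1.3 -0.   1.3  0.2]
shift cm [24.5 14.9  0.1] turn [ 0. -0.  0.]
```

View pics/s11.png

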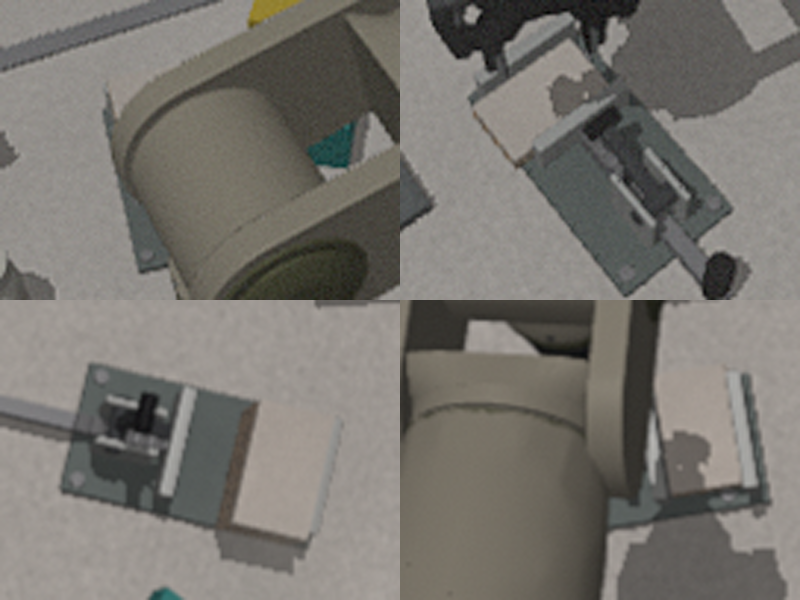

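Run:
```python
from h import *
print("upright grip predicted",proj("top",[544.2,-214,127]),"seen",(320+148*.34,120+112*.34))
rows([560,-142,35],-12.4)
print(ctrl.finish_job())
```

```text
upright grip predicted [366.60853666 157.79897611] seen (370.32, 158.08)
t 11.65 pos [612.4  97.3 183.4] F [-0.6 -0.7 -0.1] grip 0.647 q [-0.03  0.56  1.26 -0.    1.33  0.19]
shift cm [24.49 14.85  0.05] turn [ 0.    -0.001  0.   ]
the job is handed in; nothing more can be done
None
```

I released the tall pad: I swung its clamp's pawl lever up, then drew the toothed bar out by the knob as far as it goes. I handed the job in at about 11.7 s, with the gripper open and clear of everything.

- **Lever:** the gripper carried the grip to its computed upright position, and the lever stayed up after release. In the last top view the grip appeared about 4 px (roughly 8 mm) short of where a lever at its 1.2 rad stop should show. It may therefore stand a few degrees short, at about 1.1 rad. I did not correct this before handing in.
- **Bar:** the knob moved 45 mm. A further 3 mm of commanded pull gave no motion and the force rose to about 21 N, so it is at its stop.
- **Tall pad:** the last top view shows the jaw well clear and the pad where it was at the start.
- **Other clamp:** I did not touch it. The last scene view shows its lever down, with the bar and low pad unchanged. The arm hid part of this clamp in the top view.

The networks' knob and lever points disagreed with the pictures, so I located both from pixels in the camera views instead. The knob-to-grip distance came out at 134 to 137 mm, against the 135 mm given.

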